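# Clear the coarse-grinding stage off the stone polishing bench

## Task

Clear the coarse-grinding things away before polishing starts: tip the white tray over the wooden box so that the stones slide out into it (pick up any that stray), and put the empty tray back flat on its black mat, lying along it. Swing the rack's keeper bar up and back, roll each grinding wheel on its rim along the bench into the bay of its own colour, right up to the back rail, and swing the keeper down again in front of them; the gritty wheels must never be lifted off the bench, dragged without turning or allowed to fall flat. Two or three wheels and two to four stones are there; leave the bottle, the bowl and the brush where they are.

Things in the scene. Friction and masses are not known exactly. Their poses are not given: they have to be found in the camera images.
- lap_orange_c (a point): Centre of the orange-rimmed wheel, 100 mm across, 24 mm thick, about 0.63 kg, standing on its rim (this point 50 mm up). y axis: its hub's, level; x and z turn with it. The brass hub, 26 mm across, 52 mm long, stands out 14 mm each side and turns freely on bearings: pinched by its ends and moved level, the wheel rolls. Falls if leaned over 13 degrees. May be absent (None).
- lap_blue_c (a point): Centre of the blue-rimmed wheel, 100 mm across, 24 mm thick, about 0.63 kg, standing on its rim (this point 50 mm up). y axis: its hub's, level; x and z turn with it. The brass hub, 26 mm across, 52 mm long, stands out 14 mm each side and turns freely on bearings: pinched by its ends and moved level, the wheel rolls. Falls if leaned over 13 degrees. May be absent (None).
- lap_green_c (a point): Centre of the green-rimmed wheel, 100 mm across, 24 mm thick, about 0.63 kg, standing on its rim (this point 50 mm up). y axis: its hub's, level; x and z turn with it. The brass hub, 26 mm across, 52 mm long, stands out 14 mm each side and turns freely on bearings: pinched by its ends and moved level, the wheel rolls. Falls if leaned over 13 degrees. May be absent (None).
- bay_orange (a point): Centre of the orange wheel when home, 50 mm up. Bay on bare bench between two orange curbs 14 mm high, 34 mm apart, from 63 mm before this point to the back rail (face 50 mm beyond it, top 60 mm up); the mouth flares to 60 mm over another 33 mm. x: level, the rolling-in direction; y: across. Bays are 88 mm apart on a fixed rack.
- bay_blue (a point): Centre of the blue wheel when home, 50 mm up. Bay on bare bench between two blue curbs 14 mm high, 34 mm apart, from 63 mm before this point to the back rail (face 50 mm beyond it, top 60 mm up); the mouth flares to 60 mm over another 33 mm. x: level, the rolling-in direction; y: across. Bays are 88 mm apart on a fixed rack.
- bay_green (a point): Centre of the green wheel when home, 50 mm up. Bay on bare bench between two green curbs 14 mm high, 34 mm apart, from 63 mm before this point to the back rail (face 50 mm beyond it, top 60 mm up); the mouth flares to 60 mm over another 33 mm. x: level, the rolling-in direction; y: across. Bays are 88 mm apart on a fixed rack.
- keeper (a joint): Angle of the rack's keeper in rad: 0 closed (as it starts), 2.05 fully open. A U-shaped bail of 12 mm steel rod, 0.18 kg, hinged on the ends of the back rail; closed, its cross bar lies 75 mm up across all bays, 61 mm before the wheels' homes; it swings up over the wheels and back beyond the rail. No spring: it falls open past 1.37, shut before it, and rests on its stops.
- keeper_grip (a point): Centre of the red sleeve (14 mm across, 50 mm long) on the keeper's cross bar, the place to take it, half-way between the blue and the green bay; y axis: along the bar.
- keeper_hinge (a point): Point of the keeper's fixed hinge axis nearest to the red sleeve, 125 mm from it, 50 mm up; y axis: the hinge axis, level (opening is a positive turn about it); x: the rolling-in direction.
- tray_c (a point): Centre (15 mm above its underside) of the white tray, 200 (x) by 64 (y) by 30 mm high outside, walls and floor 3 mm, 0.2 kg; walls on both long sides and at its -x end, fully open at its +x end, where the stones slide out. It can be gripped across its long walls from above. Stones slide at a slope of 25 to 37 degrees.
- tray_lip (a point): Middle of the tray's open end, on the upper side of its floor (100 mm from the tray's centre along its x axis); same axes as the tray.
- mat_c (a point): Centre of the top of the black rubber mat, 250 mm (x) by 110 mm (y) and 3 mm thick, fixed on the bench: the tray's place, the tray lying along the mat.
- stone1_c (a point): Centre of a reddish sawn stone block with a lighter vein, 40 x 36 x 24 mm (x, y, z), 0.08 kg, at first in the tray. It may be absent (None).
- stone2_c (a point): Centre of a greenish grey sawn stone block with a lighter vein, 36 x 40 x 26 mm (x, y, z), 0.08 kg, at first in the tray. It may be absent (None).
- stone3_c (a point): Centre of a sandy sawn stone block with a lighter vein, 42 x 34 x 22 mm (x, y, z), 0.08 kg, at first in the tray. It may be absent (None).
- stone4_c (a point): Centre of a dark slate sawn stone block with a lighter vein, 38 x 38 x 24 mm (x, y, z), 0.08 kg, at first in the tray. It may be absent (None).
- box_in (a point): Centre of the inner floor, 6 mm above the bench, of the open wooden stone box, 210 mm (x) by 150 mm (y) and 70 mm high outside, walls 6 mm, fixed to the bench.
- dropper: Bystander: green dropper bottle with a white cap, 38 mm across, 95 mm high; origin at the centre of its underside.
- bowl: Bystander: white bowl, 100 mm across, 40 mm high; origin at the centre of its underside.
- brush: Bystander: small brush 170 mm long lying on the bench along its x axis; origin on its underside.

How it is judged (in metres and radians):
On the way:
1. the tray is tipped (more than 25 degrees) with its open end over or just beside the stone box (within 120 mm of its centre) (angle between tray_c's own z axis and vertical above 0.44 rad and horizontal distance between tray_lip and box_in below 0.12 m), for 0.2 s.
At the end, for the whole second after the job is handed in: Stones in the box below its rim; tray flat on its mat, within 30 mm of its centre and 0.25 rad of its length; each wheel upright on its rim in its own bay, at most 12 mm short of home, 12 mm sideways and 0.2 rad askew; keeper shut (under 0.12 rad); all at rest (x of lap_orange_c in the frame of bay_orange between -0.012 and 0.006 m and y of lap_orange_c in the frame of bay_orange between -0.012 and 0.012 m and z of lap_orange_c in the frame of bay_orange between -0.006 and 0.006 m and angle between the y axis of lap_orange_c and the y axis of bay_orange, either way round below 0.2 rad and linear speed of each of lap_orange, lap_blue, lap_green, tray below 0.02 m/s and x of lap_blue_c in the frame of bay_blue between -0.012 and 0.006 m and y of lap_blue_c in the frame of bay_blue between -0.012 and 0.012 m and z of lap_blue_c in the frame of bay_blue between -0.006 and 0.006 m and angle between the y axis of lap_blue_c and the y axis of bay_blue, either way round below 0.2 rad and x of lap_green_c in the frame of bay_green between -0.012 and 0.006 m and y of lap_green_c in the frame of bay_green between -0.012 and 0.012 m and z of lap_green_c in the frame of bay_green between -0.006 and 0.006 m and angle between the y axis of lap_green_c and the y axis of bay_green, either way round below 0.2 rad and x of stone1_c in the frame of box_in between -0.099 and 0.099 m and y of stone1_c in the frame of box_in between -0.069 and 0.069 m and z of stone1_c in the frame of box_in between 0 and 0.06 m and linear speed of each of stone1, stone2, stone3, stone4 below 0.03 m/s and x of stone2_c in the frame of box_in between -0.099 and 0.099 m and y of stone2_c in the frame of box_in between -0.069 and 0.069 m and z of stone2_c in the frame of box_in between 0 and 0.06 m and x of stone3_c in the frame of box_in between -0.099 and 0.099 m and y of stone3_c in the frame of box_in between -0.069 and 0.069 m and z of stone3_c in the frame of box_in between 0 and 0.06 m and x of stone4_c in the frame of box_in between -0.099 and 0.099 m and y of stone4_c in the frame of box_in between -0.069 and 0.069 m and z of stone4_c in the frame of box_in between 0 and 0.06 m and horizontal distance between tray_c and mat_c below 0.03 m and z of tray_c in the frame of mat_c below 0.021 m and angle between tray_c's own z axis and vertical below 0.1 rad and angle between the x axis of tray_c and the x axis of mat_c, either way round below 0.25 rad and value of joint keeper below 0.12 rad); the robot touches nothing.
It fails at once if a wheel falls or leans more than 38 degrees (angle between any of lap_orange_c, lap_blue_c, lap_green_c's own y axis and vertical below 0.9 rad or angle between any of lap_orange_c, lap_blue_c, lap_green_c's own y axis and vertical above 2.24 rad).
It fails at once if a wheel is lifted more than 15 mm off the bench (height (world z) of any of lap_orange_c, lap_blue_c, lap_green_c above 0.065 m).
It fails at once if a wheel is carried or dragged along without turning (over 50 mm/s at under 0.2 rad/s, between its start and its home) ((linear speed of lap_orange above 0.05 m/s and angular speed of lap_orange below 0.2 rad/s and distance of lap_orange_c from where it was at the start of the episode above 0.03 m and horizontal distance between lap_orange_c and bay_orange above 0.03 m) or (linear speed of lap_blue above 0.05 m/s and angular speed of lap_blue below 0.2 rad/s and distance of lap_blue_c from where it was at the start of the episode above 0.03 m and horizontal distance between lap_blue_c and bay_blue above 0.03 m) or (linear speed of lap_green above 0.05 m/s and angular speed of lap_green below 0.2 rad/s and distance of lap_green_c from where it was at the start of the episode above 0.03 m and horizontal distance between lap_green_c and bay_green above 0.03 m)).
It fails at once if the bottle, the bowl or the brush is pushed more than 25 mm (distance of any of dropper, bowl, brush from where it was at the start of the episode above 0.025 m).
Of lap_orange, lap_blue, lap_green only 2 to 3 are there at a start; the rules pass over those that are not, and their reading is None.
Of stone1, stone2, stone3, stone4 only 2 to 4 are there at a start; the rules pass over those that are not, and their reading is None.
At some moment in a run one of tray, stone1, stone2, stone3, stone4 may be knocked a few centimetres aside while the robot is not near it.
It also fails if it takes over 210 s, if anything falls off the work surface, if the arm or the gripper's body presses on something with over 40 N, if the wrist force passes 120 N, or if a joint passes its speed limit or range.

## Robot

A 7-joint arm with a two-finger parallel gripper is mounted at the origin on the work surface. World frame = base frame: x ahead of the robot, y to its left, z up, the work surface at z = 0. Lengths are in mm, angles in rad, forces in N, time in s.
With the tool pointing down it reaches from about 425 to 1025 mm from the base axis. Payload 9.4 kg.
Tool frame: the origin (TCP) lies on the centre line of the jaws, within the pads' length; the fingertips stand 11 mm ahead of it and the grasp point (between the pads) lies 8 mm behind it; z points along the fingers, y is the line along which they close (so a half turn about z gives the same grasp; the last joint's range is limited). The gripper opens to 93 mm and grips with 3 to 60 N. Pads are 15 mm wide; open, the fingers measure 128 mm over their backs; the gripper's body (75 mm by 188 mm) begins 65 mm behind the grasp point.
Start: joints at [-1.345, 0.599, -0.003, 1.599, 0.002, 0.943, -0.08], TCP at [216.195, 692.014, 229.618] pointing down, gripper open.
Joint ranges: [-2.57, 2.57], [-0.35, 1.97], [-1.29, 1.29], [0.11, 2.56], [-1.05, 4.19], [0.11, 1.86], [-2.63, 2.63]. Speed limits (rad/s): [2.22, 2.22, 3.01, 3.01, 3.14, 3.14, 3.14].

## Interface

Orientations are given as [roll, pitch, yaw] about the fixed x, y, z axes, in that order (R = Rz(yaw) Ry(pitch) Rx(roll)).
In Python, from plant import r gives the robot as it stands. The module is installed in compiled form; this text tells all that it offers.
- The arm moves only by the shell command python3 -m crank 'ROWS'. ROWS is JSON, a list of rows, each a list of 7 numbers: the shift along the tool's x, y, z in m, then the turn, a rotation vector about the tool's x, y, z in units of 8 degrees (1.0 is 8 degrees), then the finger opening in m, from 0 to 0.093. In form: [[dx, dy, dz, ax, ay, az, claw], ...]. A call has 1 to 20 rows; each row shifts and turns the commanded pose from where the row before left it, along the tool's axes as they then stand; what a row does not reach is not made up. A row lasts 1/10 s, in which the tool goes at most 50 mm and 8.59 degrees, less where a joint would pass 70% of its speed; a pose out of reach is approached as far as the arm can. A call is refused whole if a number of a shift passes 0.05 or a number of a turn 1, either way. A call with a gripper value outside its range is refused whole. The fingers move at their own pace and stop on an object; the grip force is fixed at half the most. Time passes only in rows, so rows that do not move let the fingers close. It gives the time, the measured TCP pose, the force, the opening and the grip force at its end, in the units of the state.
- r.observe(): the state, without advancing time (a new reading comes with each control period).
- r.capture(name): name is "scene" or "top" or "wrist"; returns the picture (384x512x3 uint8, red, green, blue); there is no depth.
- r.get_calibration(name): a dict with "fov_y" (degrees; the focal length in pixels is half the picture's height over the tangent of half this angle, whatever the lens; pixels are square), "cx", "cy" (the principal point, pixels), "rvec" (rotation vector, rad) and "tvec" (3), from world to camera coordinates, as OpenCV has them. Camera axes: x right, y down, z forward; pixel columns grow to the right and rows downward; lengths in mm; the calibration is good to about 2 mm. The wrist camera is an equidistant fisheye: a pixel r from the principal point sees the ray r / f radians off the axis. A picture is of the moment at which its call begins: read the wrist's pose just before it. get_calibration takes no time and is no camera call; for the wrist camera it gives the pose at the moment of the call.
- r.hand_in(): hands the job in; it is judged then, once.
Trained networks look in the newest picture that a camera, given by its name, has taken for a name from the list of things; names that differ only in an ending like _2 or _b are one class to them, and where a whole thing is asked for, a point or a joint stands for the part that bears it (a point fixed in the world has none). Each returns a list of dicts, best first, with "p" (0 to 1); they miss things now and then, are a little off and sometimes report something else, mostly with a low value. They report only what shows in the picture. A call takes as long as a camera call.
- r.search_frame(camera, query): "pixel" ([column, row] in pixels, amid what is visible of it).
- r.pinpoint(camera, query): "pixel" ([column, row] in pixels: a listed point, or the origin of a listed thing).
The state is a dict: "time": time; "joint_pos": joint angles; "joint_velocities": joint speeds; "joint_torque": joint torques, N m; "eef_pos": TCP position; "eef_rot": TCP orientation; "wrist_force": force on the tool from outside, world axes, zero at the start; "ft_torque": the same for the moment, N m; "width": finger opening in mm; "finger_force": force on a finger pad.
Only numpy, scipy, OpenCV 4.12 (cv2) and the standard library are available. Lean on these libraries where they do the work, as an engineer would, in place of code of your own. Each camera call takes 0.05 s, during which the arm holds its last target. There are 200 camera calls.

## Working session

There is one attempt and no reset: what is moved stays moved. The work goes in short steps, Python scripts to look and compute and a shell command to move; the robot and the scene stay as the last step left them, time stands still between calls to the robot, and variables do not carry over. Pictures are saved under pics/ and viewed, at most 15 in all, crops included, and the job is handed in when it is done.

```bash
mkdir -p pics; cat > h.py <<'E'
import numpy as np, cv2
from scipy.spatial.transform import Rotation as R
from plant import r
def cal(n):
    c=r.get_calibration(n); f=192/np.tan(np.radians(c['fov_y']/2))
    return c,f,R.from_rotvec(np.ravel(c['rvec'])).as_matrix(),np.ravel(c['tvec']).astype(float)
def ray(n,px,C=None):
    c,f,M,t=C or cal(n)
    d=np.array([px[0]-c['cx'],px[1]-c['cy']])
    if n=='wrist':
        rr=np.hypot(*d); th=rr/f; v=np.r_[d/max(rr,1e-9)*np.sin(th),np.cos(th)]
    else: v=np.r_[d/f,1]
    return -M.T@t, M.T@v
def plane(n,px,z,C=None):
    o,v=ray(n,px,C); return o+v*(z-o[2])/v[2]
def tri(obs):
    A=np.zeros((3,3));b=np.zeros(3)
    for o,v in obs:
        v=v/np.linalg.norm(v);P=np.eye(3)-np.outer(v,v);A+=P;b+=P@o
    return np.linalg.solve(A,b)
def proj(n,p,C=None):
    c,f,M,t=C or cal(n); q=M@np.asarray(p,float)+t
    if n=='wrist':
        rr=np.hypot(q[0],q[1]); th=np.arctan2(rr,q[2]); return np.array([c['cx'],c['cy']])+q[:2]/rr*th*f
    return np.array([c['cx'],c['cy']])+q[:2]/q[2]*f
def snap(n,name=None):
    C=cal(n); im=r.capture(n)
    if name: cv2.imwrite('pics/%s.png'%name,im[:,:,::-1])
    return C,im
E
python3 - <<'E'
from h import *
import json
Z=dict(lap_orange_c=50,lap_blue_c=50,lap_green_c=50,bay_orange=50,bay_blue=50,bay_green=50,keeper_grip=75,keeper_hinge=50,tray_c=18,tray_lip=6,mat_c=3,stone1_c=18,stone2_c=19,stone3_c=17,stone4_c=18,box_in=6,dropper=0,bowl=0,brush=0)
for n in('top','scene'):
    C,im=snap(n,n)
    print(n,C[0]['fov_y'],(-C[2].T@C[3]).round())
    for q,z in Z.items():
        for d in r.pinpoint(n,q)[:2]:
            if d['p']>.3: print(q,round(d['p'],2),np.round(d['pixel']),plane(n,d['pixel'],z,C).round()[:2])
s=r.observe();print(s['time'],s['eef_pos'],s['eef_rot'],s['wrist_force'])
E
```

```text
top 42.07982016763973 [ 518.   31. 1668.]
lap_orange_c 0.75 [270. 175.] [611.  14.]
lap_blue_c 0.87 [268. 198.] [536.  23.]
lap_green_c 0.84 [263. 224.] [452.  43.]
bay_orange 0.79 [361. 161.] [ 651. -279.]
bay_orange 0.51 [269. 197.] [540.  22.]
bay_blue 0.68 [363. 190.] [ 557. -285.]
bay_green 0.86 [362. 218.] [ 466. -277.]
bay_green 0.35 [150. 206.] [518. 409.]
keeper_grip 0.86 [342. 202.] [ 520. -211.]
keeper_hinge 0.96 [380. 206.] [ 505. -339.]
tray_c 0.63 [148. 214.] [490. 422.]
tray_lip 0.92 [157. 183.] [593. 393.]
tray_lip 0.69 [196. 146.] [714. 263.]
mat_c 0.62 [154. 208.] [512. 406.]
stone2_c 0.7 [150. 216.] [484. 417.]
stone3_c 0.66 [150. 205.] [520. 416.]
box_in 0.89 [210. 217.] [477. 218.]
box_in 0.74 [360. 218.] [ 467. -282.]
dropper 0.46 [243. 138.] [739. 105.]
bowl 0.77 [196. 147.] [713. 262.]
bowl 0.71 [154. 211.] [501. 407.]
scene 52.487975319688445 [1221.  413.  705.]
lap_orange_c 0.8 [247. 208.] [628.  16.]
lap_orange_c 0.46 [343. 216.] [531. 231.]
lap_blue_c 0.85 [264. 190.] [545.  16.]
lap_green_c 0.66 [288. 172.] [444.  33.]
bay_orange 0.93 [152. 173.] [ 643. -
[... 203 characters left out ...]
 514. -329.]
tray_c 0.79 [422. 250.] [512. 421.]
tray_lip 0.6 [400. 274.] [596. 396.]
tray_lip 0.44 [198. 240.] [748. -50.]
mat_c 0.6 [419. 251.] [502. 415.]
stone2_c 0.63 [424. 242.] [484. 418.]
stone2_c 0.63 [152. 173.] [ 614. -321.]
stone3_c 0.68 [417. 251.] [519. 411.]
stone3_c 0.43 [172. 145.] [ 468. -372.]
stone4_c 0.53 [428. 240.] [472. 426.]
stone4_c 0.45 [246. 209.] [604.  -5.]
box_in 0.63 [247. 210.] [594.  -7.]
box_in 0.56 [343. 217.] [489. 218.]
dropper 0.68 [252. 268.] [748. 105.]
bowl 0.83 [321. 292.] [726. 265.]
brush 0.78 [196. 243.] [753. -55.]
2.0 [216.18992283 692.00433397 229.60258536] [-3.14155112e+00  5.00939660e-05  2.83882733e+00] [ 0.95697589 -0.02176452 -0.59141304]
```

```bash
python3 - <<'E'
import cv2
a=cv2.imread('pics/top.png');cv2.imwrite('pics/top_c.png',cv2.resize(a[110:270,110:410],(800,427),interpolation=2))
a=cv2.imread('pics/scene.png');cv2.imwrite('pics/scene_c.png',cv2.resize(a[110:310,110:460],(800,457),interpolation=2))
E
```

```text
(no output)
```

View pics/top_c.png

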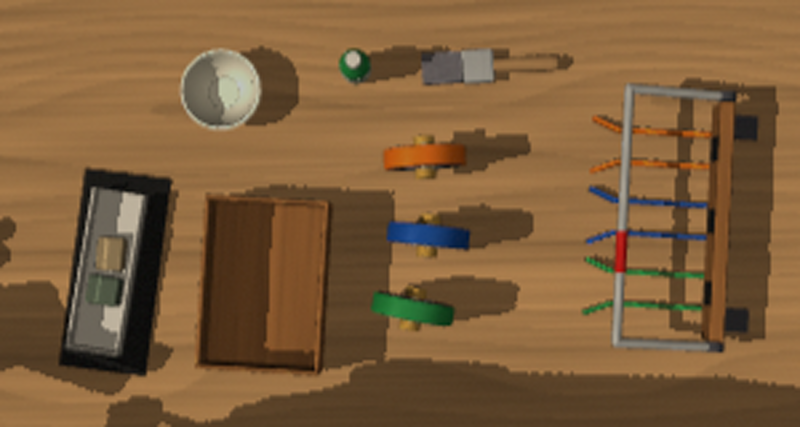

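View pics/scene_c.png

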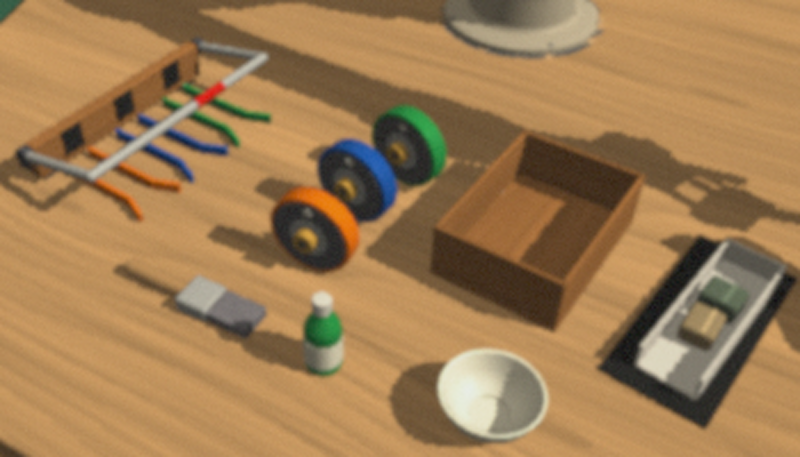

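The pictures show three wheels between box and rack (top crop: orange (425,157), blue (428,235), green (412,308)). Two stones, sandy and greenish, lie in the tray at (105,270), open end up at +x. The box is at (265,285), the keeper sleeve at (620,250). I'll go over the tray first.

```bash
python3 -m crank '[[-0.03,-0.015,0,0,0,0,0.093],[-0.03,-0.015,0,0,0,0,0.093],[-0.03,-0.015,0,0,0,0,0.093],[-0.03,-0.015,0,0,0,0,0.093],[-0.03,-0.015,0,0,0,0,0.093],[-0.03,-0.015,0,0,0,0,0.093],[-0.03,-0.015,0,0,0,0,0.093],[-0.03,-0.015,0,0,0,0,0.093],[-0.03,-0.015,0,0,0,0,0.093],[-0.03,-0.015,0,0,0,0,0.093],[-0.03,-0.015,0,0,0,0,0.093],[-0.03,-0.015,0,0,0,0,0.093],[0,0,0,0,0,-0.5,0.093],[0,0,0,0,0,-0.5,0.093],[0,0,0,0,0,0,0.093]]'
cat > look.py <<'E'
import sys
from h import *
def look(qs,name=None,cam='wrist'):
    C,im=snap(cam,name); out={}
    for q,z in qs.items():
        for d in r.pinpoint(cam,q)[:1]:
            if d['p']>.3:
                p=plane(cam,d['pixel'],z,C); out[q]=p; print(q,round(d['p'],2),np.round(d['pixel']),p.round(1)[:2])
    s=r.observe(); print('t',round(s['time'],1),'tcp',np.round(s['eef_pos'],1),'rpy',np.degrees(s['eef_rot']).round(2),'q',np.round(s['joint_pos'],2))
    return out
if __name__=='__main__':
    look({a.split('=')[0]:float(a.split('=')[1]) for a in sys.argv[2:]},sys.argv[1])
E
python3 look.py w1 tray_c=18 tray_lip=6 mat_c=3 stone2_c=19 stone3_c=17 box_in=6
```

```text
time: 3.5
eef_pos: [506.5, 412.5, 229.7]
eef_rot: [3.141, -0.0, 2.979]
wrist_force: [-1.1, 0.8, 0.1]
width: 93.0
finger_force: 0.0
tray_c 0.73 [259. 167.] [504.3 417.4]
tray_lip 0.72 [254. 232.] [598.7 394.1]
stone2_c 0.81 [256. 145.] [475.8 417.9]
stone3_c 0.97 [257. 180.] [521.2 412.3]
t 3.9 tcp [505.9 413.1 229.6] rpy [-1.8000e+02  1.0000e-02  1.7064e+02] q [-0.74  0.51 -0.04  1.77  0.03  0.86  0.61]
```

View pics/w1.png

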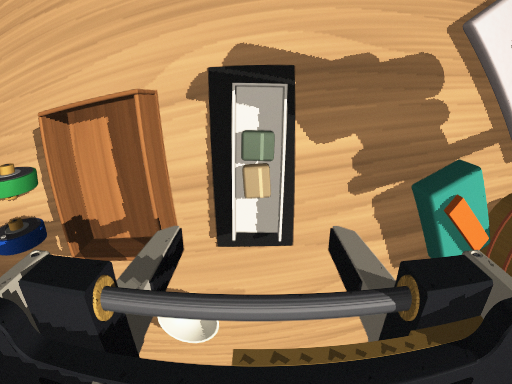

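The wrist view shows the tray centred on the mat (rim corners about (232,84), (288,84), (233,241), (281,241)) with the stones at (257,146) and (257,181), and the box to the left.

```bash
python3 - <<'E'
from h import *
C=cal('wrist')
def L(n,pts,z):
    P=np.array([plane('wrist',p,z,C)[:2] for p in pts]); print(n,P.round().tolist(),P.mean(0).round()); return P
a=L('tray',[(232,84),(288,84),(233,241),(281,241)],33)
d=a[2]+a[3]-a[0]-a[1];print(np.degrees(np.arctan2(d[1],d[0])))
a=L('mat',[(209,68),(295,66),(217,246),(293,244)],3)
d=a[2]+a[3]-a[0]-a[1];print(np.degrees(np.arctan2(d[1],d[0])))
L('box',[(38,116),(158,91),(176,225)],70)
E
```

```text
tray [[397.0, 403.0], [408.0, 468.0], [594.0, 368.0], [604.0, 431.0]] [501. 417.]
-10.387541153354801
mat [[369.0, 376.0], [385.0, 484.0], [613.0, 338.0], [628.0, 448.0]] [498. 411.]
-8.596039061196993
box [[375.0, 154.0], [390.0, 326.0], [545.0, 311.0]] [437. 263.]
```

```bash
python3 -m crank '[[0.0045,0.0035,0,0,0,0,0.093],[0,0,0.03,0,0,0,0.093],[0,0,0.03,0,0,0,0.093],[0,0,0.03,0,0,0,0.093],[0,0,0.03,0,0,0,0.093],[0,0,0.03,0,0,0,0.093],[0,0,0.03,0,0,0,0.093],[0,0,0.02,0,0,0,0.093],[0,0,0.01,0,0,0,0.093],[0,0,0,0,0,0,0.05],[0,0,0,0,0,0,0.05],[0,0,0,0,0,0,0.05],[0,0,0,0,0,0,0.05],[0,0,0,0,0,0,0.05],[0,0,0,0,0,0,0.05],[0,0,0,0,0,0,0.05],[0,0,0,0,0,0,0.05]]'
python3 - <<'E'
from h import *
for p in [(205,195),(320,200),(330,200),(205,370)]: print(plane('top',(110+p[0]/2.667,110+p[1]/2.667),70).round())
E
```

```text
time: 5.55
eef_pos: [502.7, 417.1, 20.8]
eef_rot: [3.141, 0.001, 2.978]
wrist_force: [0.1, -0.9, 7.4]
width: 64.0
finger_force: 30.0
[589. 284.  70.]
[580. 145.  70.]
[580. 133.  70.]
[379. 286.  70.]
```

```bash
python3 -m crank '[[0,0,-0.01,0,0,0,0.05],[0,0,-0.02,0,0,0,0.05],[0,0,-0.02,0,0,0,0.05],[0,0,-0.02,0,0,0,0.05],[0,0,-0.02,0,0,0,0.05],[0,0,-0.02,0,0,0,0.05],[0,0,-0.02,0,0,0,0.05],[0,0,-0.01,0,0,0,0.05],[0.003,-0.009,0,0,0,0,0.05],[0.006,-0.018,0,0,0,0,0.05],[0.006,-0.018,0,0,0,0,0.05],[0.006,-0.018,0,0,0,0,0.05],[0.006,-0.018,0,0,0,0,0.05],[0.006,-0.018,0,0,0,0,0.05],[0.006,-0.018,0,0,0,0,0.05],[0.006,-0.018,0,0,0,0,0.05],[0.006,-0.018,0,0,0,0,0.05],[0.006,-0.018,0,0,0,0,0.05],[0.006,-0.018,0,0,0,0,0.05],[0.006,-0.018,0,0,0,0,0.05]]'
python3 -m crank '[[0,0,0,0,0,0,0.05],[0,0,0,0,0.7,0,0.05],[0,0,0,0,0.7,0,0.05],[0,0,0,0,0.7,0,0.05],[0,0,0,0,0.7,0,0.05],[0,0,0,0,0,0,0.05]]'
python3 look.py w2 box_in=6 tray_c=160
```

```text
time: 7.55
eef_pos: [399.2, 222.4, 158.9]
eef_rot: [-3.14, -0.001, 2.978]
wrist_force: [-0.9, 0.0, -3.8]
width: 63.8
finger_force: 29.9
time: 8.15
eef_pos: [402.6, 223.1, 158.0]
eef_rot: [-3.141, -0.393, 2.975]
wrist_force: [-0.4, -0.6, -3.8]
width: 64.1
finger_force: 29.9
t 8.3 tcp [399.9 223.9 159.2] rpy [-179.96  -22.32  170.66] q [-0.31  0.54 -0.23  2.05 -0.17  0.87  1.01]
```

```bash
python3 -m crank '[[0,0,0,0,0.7,0,0.05],[0,0,0,0,0.7,0,0.05],[0,0,0,0,0.7,0,0.05],[0,0,0,0,0.7,0,0.05],[0,0,0,0,0.7,0,0.05],[0,0,0,0,0.2,0,0.05],[0,0,0,0,0,0,0.05],[0,0,0,0,0,0,0.05],[0,0,0,0,0,0,0.05],[0,0,0,0,0,0,0.05],[0,0,0,0,0,0,0.05],[0,0,0,0,0,0,0.05]]'
python3 - <<'E'
from h import *
a=snap('scene')[1];b=snap('top')[1]
x=cv2.resize(a[150:310,270:470],(480,384),interpolation=2);y=cv2.resize(b[140:270,130:260],(384,384)[::1],interpolation=2)
cv2.imwrite('pics/tip.png',np.hstack([x[:,:416],y])[:,:,::-1])
E
```

```text
time: 9.5
eef_pos: [400.6, 224.1, 159.9]
eef_rot: [3.141, -0.907, 2.979]
wrist_force: [0.2, 0.3, -2.4]
width: 64.1
finger_force: 29.9
```

View pics/tip.png

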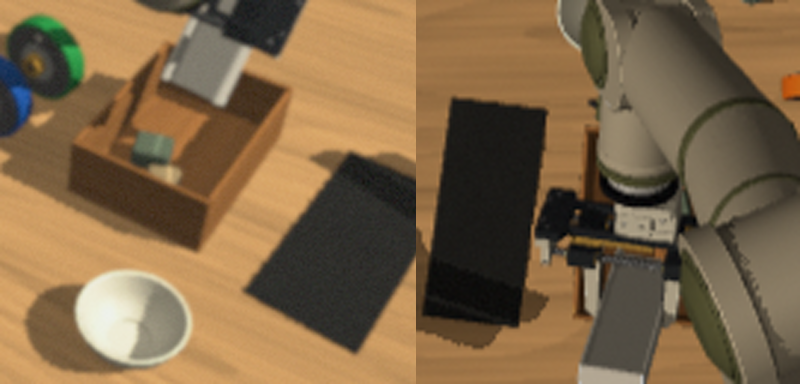

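Both stones lie in the box (left view, (155,150) and (165,172)) and the tray is empty. I'll level the tray and carry it back.

```bash
python3 - <<'E'
from h import *
P=np.array([plane('top',(130+u/2.954,140+v/2.954),3)[:2] for u,v in [(34,98),(130,107),(8,316),(103,326)]])
print(P.round(),P.mean(0)); d=P[0]+P[1]-P[2]-P[3]; print(np.degrees(np.arctan2(d[1],d[0])))
E
python3 -m crank '[[0,0,0,0,-0.7,0,0.05],[0,0,0,0,-0.7,0,0.05],[0,0,0,0,-0.7,0,0.05],[0,0,0,0,-0.7,0,0.05],[0,0,0,0,-0.7,0,0.05],[0,0,0,0,-0.7,0,0.05],[0,0,0,0,-0.7,0,0.05],[0,0,0,0,-0.7,0,0.05],[0,0,0,0,-0.7,0,0.05],[0,0,0,0,-0.2,0,0.05],[-0.006,0.018,0,0,0,0,0.05],[-0.006,0.018,0,0,0,0,0.05],[-0.006,0.018,0,0,0,0,0.05],[-0.006,0.018,0,0,0,0,0.05],[-0.006,0.018,0,0,0,0,0.05],[-0.006,0.018,0,0,0,0,0.05],[-0.006,0.018,0,0,0,0,0.05],[-0.006,0.018,0,0,0,0,0.05],[-0.006,0.018,0,0,0,0,0.05],[0,0,0,0,0,0,0.05]]'
```

```text
[[628. 446.]
 [616. 337.]
 [382. 478.]
 [369. 371.]] [498.53662028 407.9820974 ]
-7.539942512802992
time: 11.6
eef_pos: [480.4, 377.4, 159.4]
eef_rot: [3.14, -0.0, 2.98]
wrist_force: [-0.5, 0.5, -2.2]
width: 63.6
finger_force: 29.9
```

```bash
python3 -m crank '[[-0.0065,0.0175,0,0,0,0,0.05],[-0.0065,0.0175,0,0,0,-0.15,0.05],[0,0,0.025,0,0,0,0.05],[0,0,0.025,0,0,0,0.05],[0,0,0.025,0,0,0,0.05],[0,0,0.025,0,0,0,0.05],[0,0,0.02,0,0,0,0.05],[0,0,0.01,0,0,0,0.05],[0,0,0.006,0,0,0,0.05],[0,0,0.002,0,0,0,0.05],[0,0,0,0,0,0,0.05],[0,0,0,0,0,0,0.093],[0,0,0,0,0,0,0.093],[0,0,0,0,0,0,0.093],[0,0,0,0,0,0,0.093],[0,0,-0.02,0,0,0,0.093],[0,0,-0.03,0,0,0,0.093],[0,0,-0.05,0,0,0,0.093],[0,0,-0.05,0,0,0,0.093],[0,0,-0.05,0,0,0,0.093]]'
python3 look.py w3 tray_c=18 tray_lip=6 mat_c=3
```

```text
time: 13.6
eef_pos: [498.4, 407.3, 223.7]
eef_rot: [-3.142, -0.0, 2.999]
wrist_force: [0.3, 0.6, 0.1]
width: 93.4
finger_force: 0.0
tray_c 0.75 [258. 170.] [499.  409.4]
tray_lip 0.78 [252. 238.] [596.4 388.3]
t 13.8 tcp [499.  407.8 223.2] rpy [1.7987e+02 1.1000e-01 1.7185e+02] q [-0.74  0.51 -0.06  1.8   0.04  0.83  0.62]
```

```bash
python3 -m crank '[[-0.01,-0.038,-0.007,0,0,0,0.05],[-0.01,-0.038,-0.007,0,0,0,0.05],[-0.01,-0.038,-0.007,0,0,0,0.05],[-0.01,-0.038,-0.007,0,0,0,0.05],[-0.01,-0.038,-0.007,0,0,0,0.05],[-0.01,-0.038,-0.007,0,0,0,0.05],[-0.01,-0.038,-0.007,0,0,0,0.05],[-0.01,-0.038,-0.007,0,0,0,0.05],[-0.01,-0.038,-0.007,0,0,0,0.05],[-0.01,-0.038,-0.007,0,0,0,0.05],[-0.01,-0.038,-0.007,0,0,0,0.05],[-0.01,-0.038,-0.007,0,0,0,0.05],[-0.01,-0.038,-0.007,0,0,0,0.05],[-0.01,-0.038,-0.007,0,0,0,0.05],[-0.01,-0.038,-0.007,0,0,0,0.05],[0,0,0,0,0,0,0.05],[0,0,0,0,0,0,0.05]]'
python3 look.py w4 keeper_grip=75 keeper_hinge=50 bay_orange=50 bay_blue=50 bay_green=50 lap_orange_c=50 lap_blue_c=50 lap_green_c=50
```

```text
time: 15.5
eef_pos: [565.7, -178.6, 324.9]
eef_rot: [3.141, -0.003, 2.997]
wrist_force: [0.1, 1.2, -0.2]
width: 50.1
finger_force: 0.0
keeper_grip 0.56 [384.  68.] [451.3  22.4]
keeper_hinge 0.95 [148. 137.] [ 505.3 -334.5]
bay_orange 0.86 [193. 216.] [ 639.  -289.7]
bay_blue 0.91 [188. 160.] [ 550.5 -278.5]
bay_green 0.88 [185.  99.] [ 460.3 -266.3]
lap_orange_c 0.96 [383. 182.] [628.3  17.7]
lap_blue_c 0.76 [382. 127.] [540.2  20.4]
lap_green_c 0.85 [384.  64.] [443.9  33.8]
t 15.9 tcp [ 566.4 -177.4  326.7] rpy [1.800e+02 1.000e-02 1.719e+02] q [ 0.17  0.34  0.06  1.8  -0.02  1.    1.66]
```

View pics/w4.png

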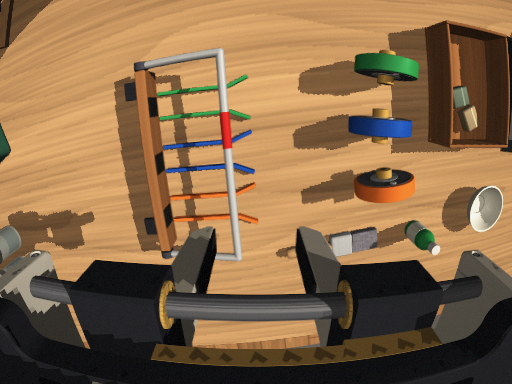

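The wrist view shows the rack left: red sleeve about (227,130), bar (221,50)–(238,258), curbs in green/blue/orange pairs; both stones are in the box at right.

```bash
cat > m.py <<'E'
from h import *
C=cal('wrist')
P=lambda p,z: plane('wrist',p,z,C)[:2]
print('sleeve',P((227,130),75).round(1),'bar',P((221,50),75).round(),P((238,258),75).round())
d=P((221,50),75)-P((238,258),75);print('bar ang',np.degrees(np.arctan2(d[1],d[0])))
for n,a,b in [('g',((160,94),(228,84)),((162,118),(228,112))),('b',((164,146),(230,142)),((167,170),(231,168))),('o',((173,198),(237,193)),((177,217),(237,218)))]:
    A=[P(x,14) for x in a];B=[P(x,14) for x in b]
    m0=(A[0]+B[0])/2;m1=(A[1]+B[1])/2;e=m0-m1
    print(n,m0.round(),m1.round(),'gap',np.linalg.norm(A[0]-B[0]).round(),'head',np.degrees(np.arctan2(e[1],e[0])).round(1))
print('railtop edge',P((150,120),60),P((160,200),60))
E
python3 m.py
```

```text
sleeve [ 515.5 -209.8] bar [ 405. -201.] [ 713. -227.]
bar ang 175.30956296068862
g [ 463. -316.] [ 471. -207.] gap 39.0 head -93.8
b [ 549. -325.] [ 561. -217.] gap 41.0 head -96.4
o [ 636. -328.] [ 648. -221.] gap 35.0 head -96.0
railtop edge [ 482.22927031 -322.035189  ] [ 605.66318027 -333.39039194]
```

```bash
python3 -m crank '[[0.023,-0.020,0,0,0,0,0.05],[0.023,-0.020,0,0,0,0,0.05],[0,0,0,0,0,-0.43,0.05],[0,0,0.03,0,0,0,0.05],[0,0,0.03,0,0,0,0.05],[0,0,0.03,0,0,0,0.05],[0,0,0.03,0,0,0,0.05],[0,0,0.03,0,0,0,0.05],[0,0,0,0,0,0,0.05],[0,0,0,0,0,0,0.05]]'
python3 look.py w5 keeper_grip=75 keeper_hinge=50 bay_orange=50 bay_blue=50 bay_green=50
```

```text
time: 16.95
eef_pos: [515.3, -211.0, 177.0]
eef_rot: [3.141, -0.001, 3.06]
wrist_force: [0.9, 0.1, 0.2]
width: 50.0
finger_force: 0.0
keeper_grip 0.84 [257. 194.] [ 513.4 -209.5]
keeper_hinge 0.83 [138. 189.] [ 505.3 -334. ]
bay_orange 0.59 [202. 295.] [ 641.6 -285.5]
bay_blue 0.92 [196. 227.] [ 552. -277.]
bay_green 0.84 [193. 137.] [ 458.5 -267. ]
t 17.2 tcp [ 515.7 -211.3  177.9] rpy [-1.7998e+02  1.2000e-01  1.7529e+02] q [ 0.26  0.47  0.04  2.04 -0.03  0.63  1.81]
```

View pics/w5.png

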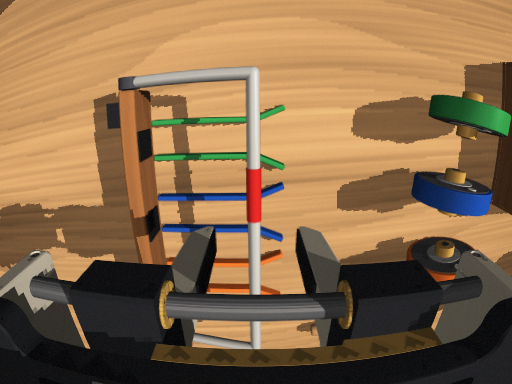

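The bar is vertical in the picture at column 254 (sleeve (254,195)), aligned with the tool; blue curbs are rows 197/229, green 121/157.

```bash
python3 - <<'E'
from h import *
C=cal('wrist')
P=lambda p,z: plane('wrist',p,z,C)[:2]
print('sleeve',P((254,195),75).round(1),P((254,100),75).round(1))
for n,a,b in [('g',((160,123),(250,119)),((160,157),(250,157))),('b',((160,197.5),(250,196)),((163,228),(250,229)))]:
    A=[P(x,14) for x in a];B=[P(x,14) for x in b]
    m0=(A[0]+B[0])/2;m1=(A[1]+B[1])/2;e=m0-m1
    print(n,m0.round(),m1.round(),'gap',np.linalg.norm(A[0]-B[0]).round(),'head',np.degrees(np.arctan2(e[1],e[0])).round(1))
E
python3 -m crank '[[0,0,0.03,0,0,0,0.05],[0,0,0.03,0,0,0,0.05],[0,0,0.03,0,0,0,0.05],[0,0,0.015,0,0,0,0.05],[0,0,0.005,0,0,0,0.05],[0,0,0,0,0,0,0],[0,0,0,0,0,0,0],[0,0,0,0,0,0,0],[0,0,0,0,0,0,0],[0,0,0,0,0,0,0],[0,0,0,0,0,0,0],[0,0,0,0,0,0,0]]'
```

```text
sleeve [ 515.  -212.6] [ 430.1 -205.4]
g [ 462. -314.] [ 471. -214.] gap 38.0 head -94.7
b [ 549. -327.] [ 556. -221.] gap 39.0 head -94.1
time: 18.45
eef_pos: [515.4, -212.9, 67.3]
eef_rot: [-3.14, 0.002, 3.058]
wrist_force: [-0.8, -6.8, 3.1]
width: 11.0
finger_force: 30.0
```

```bash
python3 -m crank '[[0,-0.0027,-0.0095,0,0,0,0],[0,-0.0027,-0.0095,0,0,0,0],[0,-0.0083,-0.0178,0,0,0,0],[0,-0.011,-0.0163,0,0,0,0],[0,-0.0134,-0.0144,0,0,0,0],[0,-0.0155,-0.0121,0,0,0,0],[0,0,0,0,0,0,0]]'
python3 -m crank '[[0,-0.0172,-0.0095,0,0,0,0],[0,-0.0184,-0.0067,0,0,0,0],[0,-0.0193,-0.0038,0,0,0,0],[0,-0.0196,-0.0007,0,0,0,0],[0,-0.0195,0.0024,0,0,0,0],[0,-0.0189,0.0054,0,0,0,0],[0,-0.0178,0.0083,0,0,0,0],[0,0,0,0,0,0,0]]'
```

```text
time: 19.15
eef_pos: [511.2, -264.4, 148.8]
eef_rot: [3.141, 0.002, 3.059]
wrist_force: [-0.5, 7.1, 9.6]
width: 11.3
finger_force: 30.0
time: 19.95
eef_pos: [500.1, -398.0, 150.6]
eef_rot: [-3.139, 0.002, 3.057]
wrist_force: [0.6, -4.6, 6.8]
width: 11.0
finger_force: 30.0
```

```bash
python3 -m crank '[[0,0,0,0,0,0,0.05],[0,0,0,0,0,0,0.05],[0,0,0,0,0,0,0.05],[0,0,-0.03,0,0,0,0.05],[0,0,-0.04,0,0,0,0.05],[0,0,-0.04,0,0,0,0.05],[-0.007,0.033,0,0,0,0,0.06],[-0.007,0.033,0,0,0,0,0.06],[-0.007,0.033,0,0,0,0,0.06],[-0.007,0.033,0,0,0,0,0.06],[-0.007,0.033,0,0,0,0,0.06],[-0.007,0.033,0,0,0,0,0.06],[-0.007,0.033,0,0,0,0,0.06],[-0.007,0.033,0,0,0,0,0.06],[-0.007,0.033,0,0,0,0,0.06],[-0.007,0.033,0,0,0,0,0.06],[-0.007,0.033,0,0,0,0,0.06],[-0.007,0.033,0,0,0,0,0.06],[-0.007,0.033,0,0,0,0,0.06]]'
python3 -m crank '[[0,0,0,0,0,0.85,0.06],[0,0,0,0,0,0.85,0.06],[0,0,0,0,0,0.85,0.06],[0,0,0,0,0,0.85,0.06],[0,0,0,0,0,0.85,0.06],[0,0,0,0,0,0.85,0.06],[0,0,0,0,0,0.85,0.06],[0,0,0,0,0,0.85,0.06],[0,0,0,0,0,0.85,0.06],[0,0,0,0,0,0.85,0.06],[0,0,0,0,0,0.85,0.06],[0,0,0,0,0,0.85,0.06],[0,0,0,0,0,0,0.06]]'
python3 look.py w6 lap_orange_c=50 lap_blue_c=50 lap_green_c=50 keeper_grip=147
```

```text
time: 21.85
eef_pos: [625.5, 27.5, 260.8]
eef_rot: [3.142, -0.001, 3.061]
wrist_force: [0.6, -0.2, -0.3]
width: 59.7
finger_force: 0.0
time: 23.15
eef_pos: [625.3, 26.3, 260.6]
eef_rot: [-3.141, -0.0, 1.635]
wrist_force: [0.4, -0.7, -0.6]
width: 60.1
finger_force: 0.0
lap_orange_c 0.96 [261. 171.] [630.9  22.6]
lap_blue_c 0.58 [188. 169.] [537.6  20. ]
lap_green_c 0.84 [123. 153.] [445.3  38.6]
t 23.4 tcp [625.8  25.5 260.9] rpy [-1.7999e+02 -1.0000e-02  9.3830e+01] q [-0.38  0.47  0.36  1.82 -0.21  0.89  0.15]
```

View pics/w6.png

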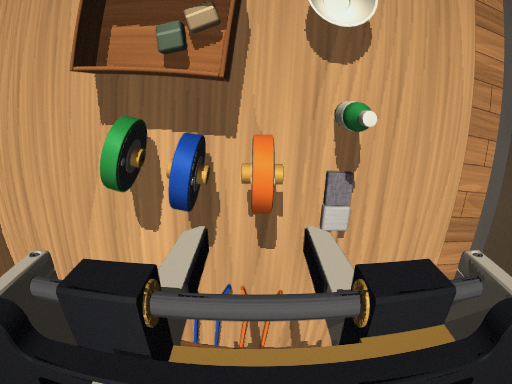

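Orange hub ends are at (244,173) and (282,174), its rim vertical (262,135)–(263,213); blue rim (190,135)–(181,210), green (130,118)–(118,190).

```bash
python3 - <<'E'
from h import *
C=cal('wrist'); print('cam',(-C[2].T@C[3]).round())
P=lambda p,z: plane('wrist',p,z,C)[:2]
a=lambda p,q:(lambda e:np.degrees(np.arctan2(e[1],e[0])).round(1))(P(q,50)-P(p,50))
for n,h,rm in [('o',((244,173),(282,174)),((262.5,135),(263,213))),('b',((170,174),(208,175)),((190.5,135),(181,210))),('g',((106,152),(144,158)),((131,118),(118,190)))]:
    c=(P(h[0],50)+P(h[1],50))/2
    print(n,'hub c',c.round(1),'len',np.linalg.norm(P(h[0],50)-P(h[1],50)).round(),'hubang',a(*h),'rim',[P(q,55).round() for q in rm],'head',a(*rm))
E
```

```text
cam [619. 109. 416.]
o hub c [634.   19.1] len 48.0 hubang 2.3 rim [array([630.,  69.]), array([638., -33.])] head -85.5
b hub c [538.6  12. ] len 51.0 hubang 1.8 rim [array([541.,  64.]), array([529., -36.])] head -97.0
g hub c [448.3  34.2] len 58.0 hubang -6.4 rim [array([461.,  84.]), array([438., -14.])] head -103.3
```

```bash
python3 -m crank '[[-0.007,0.0065,0,0,0,0,0.072],[0,0,0.03,0,0,0,0.072],[0,0,0.03,0,0,0,0.072],[0,0,0.03,0,0,0,0.072],[0,0,0.03,0,0,0,0.072],[0,0,0,0,0,0,0.072],[0,0,0,0,0,0,0.072]]'
python3 look.py w7 lap_orange_c=50 lap_blue_c=50 lap_green_c=50
```

```text
time: 24.1
eef_pos: [633.3, 18.1, 141.0]
eef_rot: [-3.141, 0.0, 1.635]
wrist_force: [0.4, -0.7, 0.0]
width: 72.0
finger_force: 0.0
lap_orange_c 0.31 [372. 113.] [726.7 101.4]
lap_blue_c 0.78 [152. 194.] [537.8  16.1]
lap_green_c 0.87 [ 64. 169.] [441.4  36. ]
t 24.3 tcp [633.9  18.6 142.5] rpy [ 1.7985e+02 -1.0000e-02  9.3690e+01] q [-0.32  0.61  0.3   1.91 -0.28  0.66  0.22]
```

View pics/w7.png

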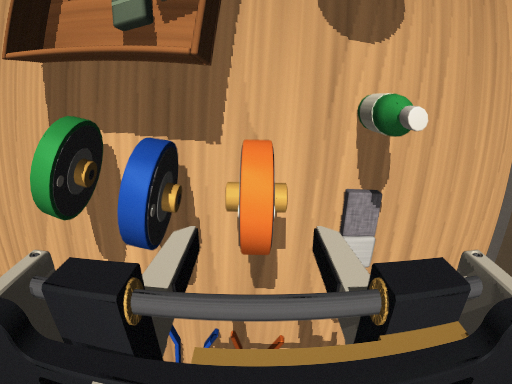

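Orange hub ends at (227,196) and (287,197), centred between the fingers (mid-column about 257), rim vertical.

```bash
python3 - <<'E'
from h import *
C=cal('wrist')
P=lambda p,z: plane('wrist',p,z,C)[:2]
print(P((227,196),50),P((287,197),50), P((257,141),60),P((257,253),60), 'tcp on hub',proj('wrist',[633.9,18.6,50],C))
e=[plane('wrist',p,50,C)[:2] for p in ((177,198),(150,194))];print('blue',e)
E
python3 -m crank '[[0,0,0.03,0,0,0,0.072],[0,0,0.03,0,0,0,0.072],[0,0,0.03,0,0,0,0.072],[0,0,0.01,0,0,0,0.072],[0,0,0,0,0,0,0.072]]'
```

```text
[607.38161808  19.18321323] [660.18927109  21.54963985] [630.46949953  70.50778887] [636.98437049 -30.43471474] tcp on hub [257.03703059 198.42742439]
blue [array([562.01641808,  14.35712501]), array([536.08943419,  16.47740809])]
time: 24.8
eef_pos: [632.7, 18.7, 40.5]
eef_rot: [-3.14, 0.0, 1.635]
wrist_force: [-0.3, -1.2, -0.3]
width: 72.4
finger_force: 0.0
```

```bash
cat > roll.py <<'E'
import sys
from h import *
from scipy.optimize import fsolve
U=-95.
homes=dict(o=(641.2,-284.8),b=(553.5,-277.),g=(465.9,-269.5))
def plan(w,stop=85,n=None):
    s=r.observe(); p=np.array(s['eef_pos'][:2]); th=s['eef_rot'][2]-np.pi
    u=np.array([np.cos(np.radians(U)),np.sin(np.radians(U))]); v=np.array([-u[1],u[0]])
    H=np.array(homes[w]); rel=p-H
    print(w,'along',(rel@u).round(1),'across',(rel@v).round(1),'head err',round((np.degrees(th)-U+180)%360-180,2))
    D=-rel@u-stop
    n=n or max(4,int(round(D/15)))
    def sim(x):
        st=x[2];q=p.copy();t=th
        for i in range(n):
            k=x[0] if i<n//2 else x[1]
            dt=-np.radians(8*k); q=q+st*np.array([np.cos(t+dt/2),np.sin(t+dt/2)]); t+=dt
        return q,t
    def f(x):
        q,t=sim(x); e=q-(H-stop*u); return [e@v,e@u,np.degrees((t-np.radians(U)+np.pi)%(2*np.pi)-np.pi)]
    x=fsolve(f,[0,0,D/n]); print('rows',n//2,'az',x[0].round(3),'then',n-n//2,'az',x[1].round(3),'step mm',x[2].round(2),'res',np.round(f(x),3))
if __name__=='__main__': plan(sys.argv[1],float(sys.argv[2]) if len(sys.argv)>2 else 85)
E
python3 -m crank '[[0,0,0,0,0,0,0.06],[0,0,0,0,0,0,0.05],[0,0,0,0,0,0,0.04],[0,0,0,0,0,0,0.04],[0,0,0,0,0,0,0.04],[0,0,0,0,0,0,0.04]]'
python3 roll.py o
```

```text
time: 25.4
eef_pos: [633.6, 18.8, 42.1]
eef_rot: [3.14, -0.0, 1.635]
wrist_force: [-0.2, 0.2, 7.3]
width: 51.7
finger_force: 29.9
o along -301.8 across -34.1 head err 8.69
rows 7 az -0.086 then 7 az 0.241 step mm 15.7 res [-0.  0. -0.]
```

```bash
python3 -m crank '[[-0.008,0,0,0,0,-0.04,0.04],[-0.0157,0,0,0,0,-0.09,0.04],[-0.0157,0,0,0,0,-0.09,0.04],[-0.0157,0,0,0,0,-0.09,0.04],[-0.0157,0,0,0,0,-0.09,0.04],[-0.0157,0,0,0,0,-0.09,0.04],[-0.0157,0,0,0,0,-0.09,0.04],[0,0,0,0,0,0,0.04]]'
python3 roll.py o; python3 -c "
from h import *
C,im=snap('scene'); print([(d['p'],d['pixel'],plane('scene',d['pixel'],50)) for d in r.pinpoint('scene','lap_orange_c')[:1]])"
```

```text
time: 26.2
eef_pos: [643.4, -86.6, 42.1]
eef_rot: [3.14, 0.002, 1.713]
wrist_force: [-2.3, -1.3, 8.7]
width: 52.0
finger_force: 29.9
o along -197.6 across -15.1 head err 13.15
rows 4 az 0.138 then 4 az 0.273 step mm 14.24 res [-0.  0. -0.]
[(0.68, [207.9, 197.0], array([644.00026411, -93.21494666,  50.        ]))]
```

```bash
python3 -m crank '[[-0.0142,0,0,0,0,0.14,0.04],[-0.0142,0,0,0,0,0.14,0.04],[-0.0142,0,0,0,0,0.14,0.04],[-0.0142,0,0,0,0,0.14,0.04],[-0.0142,0,0,0,0,0.27,0.04],[-0.0142,0,0,0,0,0.27,0.04],[-0.0142,0,0,0,0,0.27,0.04],[-0.0142,0,0,0,0,0.27,0.04],[0,0,0,0,0,0,0.04]]'
python3 roll.py o 30; python3 look.py w8 bay_orange=50 bay_blue=50 bay_green=50 lap_orange_c=50
```

```text
time: 27.2
eef_pos: [649.4, -198.9, 42.1]
eef_rot: [3.141, 0.002, 1.483]
wrist_force: [-3.1, 0.6, 11.6]
width: 51.9
finger_force: 29.9
o along -86.3 across 0.7 head err -0.02
rows 2 az 0.09 then 2 az -0.092 step mm 14.07 res [0. 0. 0.]
t 27.4 tcp [ 649.8 -195.9   42.1] rpy [-1.7999e+02 -2.0000e-02  8.5200e+01] q [ 0.06  0.78  0.23  1.84 -0.32  0.55  0.42]
```

View pics/w8.png

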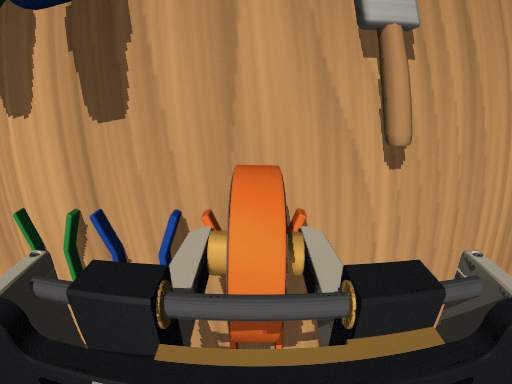

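Wheel (column 257) sits centred between the orange mouth tips (208,213) and (300,213), and the far curbs (238/278,345) straddle it, so I'll roll it straight in.

```bash
python3 -m crank '[[-0.012,-0.0007,0,0,0,0,0.04],[-0.012,-0.0007,0,0,0,0,0.04],[-0.012,0,0,0,0,0,0.04],[-0.012,0,0,0,0,0,0.04],[-0.012,0,0,0,0,0,0.04],[-0.008,0,0,0,0,0,0.04],[0,0,0,0,0,0,0.04]]'; python3 roll.py o 2
python3 -m crank '[[-0.005,0,0,0,0,0,0.04],[-0.004,0,0,0,0,0,0.04],[-0.003,0,0,0,0,0,0.04],[0,0,0,0,0,0,0.04]]'; python3 roll.py o 0
```

```text
time: 28.15
eef_pos: [642.6, -265.6, 42.1]
eef_rot: [3.141, 0.001, 1.485]
wrist_force: [-3.1, 0.6, 9.7]
width: 51.9
finger_force: 29.9
o along -19.2 across -0.2 head err 0.1
rows 2 az -0.087 then 2 az 0.094 step mm 4.31 res [0. 0. 0.]
time: 28.55
eef_pos: [641.6, -276.3, 42.1]
eef_rot: [3.142, 0.0, 1.487]
wrist_force: [-4.0, 0.9, 10.0]
width: 51.8
finger_force: 29.9
o along -8.5 across -0.3 head err 0.17
rows 2 az -0.268 then 2 az 0.279 step mm 2.14 res [-0. -0.  0.]
```

```bash
python3 -m crank '[[-0.003,0,0,0,0,0,0.04],[-0.003,0,0,0,0,0,0.04],[0,0,0,0,0,0,0.04]]'; python3 -m crank '[[-0.003,0,0,0,0,0,0.04],[0,0,0,0,0,0,0.04]]'; python3 -m crank '[[-0.003,0,0,0,0,0,0.04],[0,0,0,0,0,0,0.04]]'; python3 -m crank '[[-0.003,0,0,0,0,0,0.04],[0,0,0,0,0,0,0.04]]'; python3 roll.py o 0
```

```text
time: 28.85
eef_pos: [641.1, -282.2, 42.1]
eef_rot: [-3.141, 0.0, 1.487]
wrist_force: [-4.2, -0.0, 9.6]
width: 51.9
finger_force: 29.9
time: 29.05
eef_pos: [640.8, -284.6, 42.1]
eef_rot: [-3.141, -0.0, 1.487]
wrist_force: [-4.8, 0.9, 10.3]
width: 52.3
finger_force: 29.9
time: 29.25
eef_pos: [640.8, -284.9, 42.1]
eef_rot: [-3.14, -0.003, 1.488]
wrist_force: [-4.5, 6.9, 13.5]
width: 51.7
finger_force: 29.9
time: 29.45
eef_pos: [640.8, -285.0, 42.1]
eef_rot: [-3.139, -0.007, 1.49]
wrist_force: [-5.9, 14.5, 16.7]
width: 51.8
finger_force: 29.9
o along 0.2 across -0.4 head err 0.37
rows 2 az 7.344 then 2 az -7.321 step mm -0.13 res [-0.  0.  0.]
```

```bash
python3 -m crank '[[0.004,0,0,0,0,0,0.04],[0,0,0,0,0,0,0.055],[0,0,0,0,0,0,0.06],[0,0,0,0,0,0,0.065],[0,0,0,0,0,0,0.072],[0,0,0,0,0,0,0.072],[0,0,-0.01,0,0,0,0.072],[0,0,-0.02,0,0,0,0.072],[0,0,-0.03,0,0,0,0.072],[0,0,-0.03,0,0,0,0.072],[0,0,-0.04,0,0,0,0.072],[0,0,-0.04,0,0,0,0.072],[0,0,-0.04,0,0,0,0.072],[0,0,0,0,0,0,0.072]]'
python3 look.py w9 bay_orange=50 lap_orange_c=50
python3 -m crank '[[0.029,-0.0127,0,0,0,0,0.072],[0.029,-0.0127,0,0,0,0,0.072],[0.029,-0.0127,0,0,0,0,0.072],[0.029,-0.0127,0,0,0,0,0.072],[0.029,-0.0127,0,0,0,0,0.072],[0.029,-0.0127,0,0,0,0,0.072],[0.029,-0.0127,0,0,0,0,0.072],[0.029,-0.0127,0,0,0,0,0.072],[0.029,-0.0127,0,0,0,0,0.072],[0.029,-0.0127,0,0,0,0,0.072],[0,0,0.04,0,0,0.3,0.072],[0,0,0.04,0,0,0,0.072],[0,0,0,0,0,0,0.072]]'
python3 look.py w10 lap_blue_c=50 lap_green_c=50
```

```text
time: 30.85
eef_pos: [643.2, -288.4, 257.9]
eef_rot: [3.132, 0.003, 1.487]
wrist_force: [1.0, -0.4, -0.5]
width: 71.7
finger_force: 0.0
bay_orange 0.6 [251. 164.] [ 638.7 -282.8]
lap_orange_c 0.88 [252. 164.] [ 640.1 -282.5]
t 31.0 tcp [ 640.8 -286.4  251. ] rpy [ 1.800e+02 -1.000e-02  8.522e+01] q [ 0.14  0.57  0.32  1.65 -0.21  0.96  0.45]
time: 32.3
eef_pos: [535.3, 13.3, 166.2]
eef_rot: [-3.132, 0.003, 1.446]
wrist_force: [-0.4, 0.6, 0.4]
width: 72.1
finger_force: 0.0
lap_green_c 0.94 [167. 178.] [448.7  36.6]
t 32.5 tcp [539.   12.4 171.4] rpy [-1.7997e+02  3.0000e-02  8.2770e+01] q [-0.33  0.47  0.29  2.09 -0.23  0.61 -0.01]
```

View pics/w10.png

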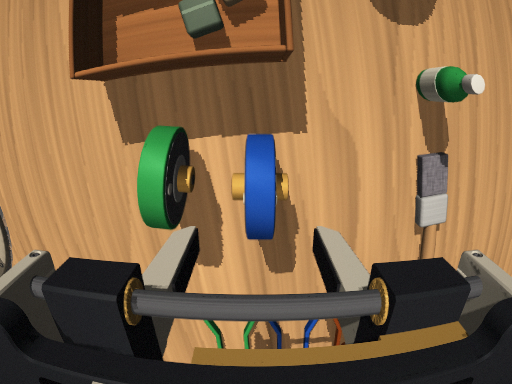

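Blue hub ends at (232,185) and (288,185), rim vertical (261,135)–(260,238); the left finger's side is clear of green's hub (195,179).

```bash
cat > off.py <<'E'
import sys
from h import *
a=[float(x) for x in sys.argv[1:5]]
C=cal('wrist');s=r.observe()
c=(plane('wrist',a[:2],50,C)+plane('wrist',a[2:],50,C))/2; e=plane('wrist',a[2:],50,C)-plane('wrist',a[:2],50,C)
M=R.from_euler('xyz',s['eef_rot']).as_matrix()
print('centre',c.round(1),'hub ang',np.degrees(np.arctan2(e[1],e[0])).round(1),'len',np.linalg.norm(e).round(1),'tool offset',(M.T@(c-s['eef_pos'])).round(1),'tool yaw',np.degrees(s['eef_rot'][2]).round(1))
E
python3 off.py 232 185 288 185
```

```text
centre [542.1  15.7  50. ] hub ang -7.3 len 54.4 tool offset [  3.7   2.8 121.4] tool yaw 82.8
```

```bash
python3 -m crank '[[0.0035,0.0028,0,0,0,0,0.072],[0,0,0.03,0,0,0,0.072],[0,0,0.03,0,0,0,0.072],[0,0,0.03,0,0,0,0.072],[0,0,0.03,0,0,0,0.072],[0,0,0.009,0,0,0,0.072],[0,0,0,0,0,0,0.06],[0,0,0,0,0,0,0.05],[0,0,0,0,0,0,0.04],[0,0,0,0,0,0,0.04],[0,0,0,0,0,0,0.04],[0,0,0,0,0,0,0.04]]'
python3 roll.py b
```

```text
time: 33.65
eef_pos: [541.9, 16.3, 43.1]
eef_rot: [3.141, -0.001, 1.446]
wrist_force: [-3.5, 0.4, 9.2]
width: 52.7
finger_force: 30.0
b along -291.2 across -37.1 head err -2.18
rows 7 az -0.422 then 7 az 0.384 step mm 15.06 res [-0. -0. -0.]
```

```bash
python3 -m crank '[[-0.008,0,0,0,0,-0.22,0.04],[-0.015,0,0,0,0,-0.42,0.04],[-0.015,0,0,0,0,-0.42,0.04],[-0.015,0,0,0,0,-0.42,0.04],[-0.015,0,0,0,0,-0.42,0.04],[-0.015,0,0,0,0,-0.42,0.04],[-0.015,0,0,0,0,-0.42,0.04],[0,0,0,0,0,0,0.04]]'
python3 roll.py b
```

```text
time: 34.45
eef_pos: [547.8, -84.1, 43.1]
eef_rot: [3.137, 0.003, 1.826]
wrist_force: [1.2, -0.1, 6.1]
width: 52.5
finger_force: 30.0
b along -191.7 across -22.5 head err 19.63
rows 3 az 0.177 then 4 az 0.481 step mm 15.66 res [-0. -0.  0.]
```

```bash
python3 -m crank '[[-0.0155,0,0,0,0,0.18,0.04],[-0.0155,0,0,0,0,0.18,0.04],[-0.0155,0,0,0,0,0.18,0.04],[-0.0155,0,0,0,0,0.48,0.04],[-0.0155,0,0,0,0,0.48,0.04],[-0.0155,0,0,0,0,0.48,0.04],[-0.0155,0,0,0,0,0.48,0.04],[0,0,0,0,0,0,0.04]]'
python3 roll.py b 30; python3 look.py w11 bay_blue=50
```

```text
time: 35.25
eef_pos: [561.3, -190.4, 43.1]
eef_rot: [3.14, 0.002, 1.478]
wrist_force: [-0.3, 0.1, 11.6]
width: 52.3
finger_force: 30.0
b along -86.9 across 0.3 head err -0.3
rows 2 az 0.005 then 2 az -0.024 step mm 14.23 res [-0.  0.  0.]
t 35.4 tcp [ 561.6 -188.4   43.1] rpy [1.7993e+02 2.0000e-02 8.4920e+01] q [ 0.15  0.7   0.12  2.05 -0.2   0.4   0.33]
```

View pics/w11.png

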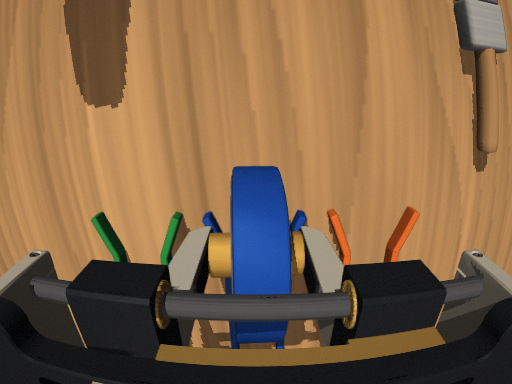

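The blue mouth tips (209,215) and (301,214) straddle the wheel (column 258), so roll on with a 1.5 mm correction.

```bash
python3 -m crank '[[-0.012,-0.0007,0,0,0,0,0.04],[-0.012,-0.0007,0,0,0,0,0.04],[-0.012,0,0,0,0,0,0.04],[-0.012,0,0,0,0,0,0.04],[-0.012,0,0,0,0,0,0.04],[-0.010,0,0,0,0,0,0.04],[-0.007,0,0,0,0,0,0.04],[-0.003,0,0,0,0,0,0.04],[0,0,0,0,0,0,0.04]]'; python3 roll.py b 0
python3 -m crank '[[-0.003,0,0,0,0,0,0.04],[0,0,0,0,0,0,0.04]]'; python3 -m crank '[[-0.003,0,0,0,0,0,0.04],[0,0,0,0,0,0,0.04]]';
```

```text
time: 36.25
eef_pos: [554.3, -268.2, 43.1]
eef_rot: [3.139, 0.001, 1.483]
wrist_force: [-0.2, 0.3, 6.3]
width: 52.6
finger_force: 30.0
b along -8.8 across 0.1 head err -0.04
rows 2 az 0.053 then 2 az -0.056 step mm 2.2 res [ 0. -0.  0.]
time: 36.45
eef_pos: [554.2, -270.8, 43.2]
eef_rot: [3.139, 0.001, 1.483]
wrist_force: [0.6, 1.1, 7.4]
width: 52.5
finger_force: 30.0
time: 36.65
eef_pos: [553.9, -273.8, 43.1]
eef_rot: [3.139, 0.001, 1.483]
wrist_force: [0.5, -1.1, 5.9]
width: 52.3
finger_force: 30.0
```

```bash
python3 -m crank '[[-0.003,0,0,0,0,0,0.04],[0,0,0,0,0,0,0.04]]'; python3 -m crank '[[-0.003,0,0,0,0,0,0.04],[0,0,0,0,0,0,0.04]]'; python3 -m crank '[[-0.003,0,0,0,0,0,0.04],[0,0,0,0,0,0,0.04]]'
```

```text
time: 36.85
eef_pos: [553.6, -276.7, 43.1]
eef_rot: [3.139, 0.001, 1.483]
wrist_force: [0.3, 0.1, 6.1]
width: 52.8
finger_force: 30.0
time: 37.05
eef_pos: [553.6, -277.6, 43.1]
eef_rot: [3.139, -0.002, 1.485]
wrist_force: [0.5, 5.0, 9.0]
width: 52.4
finger_force: 30.0
time: 37.25
eef_pos: [553.5, -277.8, 43.1]
eef_rot: [3.141, -0.005, 1.487]
wrist_force: [-0.9, 12.4, 12.0]
width: 52.5
finger_force: 30.0
```

```bash
python3 -m crank '[[0.004,0,0,0,0,0,0.04],[0,0,0,0,0,0,0.055],[0,0,0,0,0,0,0.06],[0,0,0,0,0,0,0.065],[0,0,0,0,0,0,0.072],[0,0,0,0,0,0,0.072],[0,0,-0.01,0,0,0,0.072],[0,0,-0.02,0,0,0,0.072],[0,0,-0.03,0,0,0,0.072],[0,0,-0.03,0,0,0,0.072],[0,0,-0.04,0,0,0,0.072],[0,0,0,0,0,0,0.072]]'
python3 -m crank '[[0.0276,-0.012,0,0,0,0,0.072],[0.0276,-0.012,0,0,0,0,0.072],[0.0276,-0.012,0,0,0,0,0.072],[0.0276,-0.012,0,0,0,0,0.072],[0.0276,-0.012,0,0,0,0,0.072],[0.0276,-0.012,0,0,0,0,0.072],[0.0276,-0.012,0,0,0,0,0.072],[0.0276,-0.012,0,0,0,0,0.072],[0.0276,-0.012,0,0,0,0,0.072],[0.0276,-0.012,0,0,0,0,0.072],[0.0276,-0.012,0,0,0,0,0.072],[0,0,0,0,0,0.5,0.072],[0,0,0,0,0,0.5,0.072],[0,0,0,0,0,0,0.072],[0,0,0,0,0,0,0.072]]'
python3 look.py w12 lap_green_c=50
```

```text
time: 38.45
eef_pos: [554.2, -280.2, 177.4]
eef_rot: [3.134, 0.002, 1.484]
wrist_force: [0.7, -0.5, -0.6]
width: 72.0
finger_force: 0.0
time: 39.95
eef_pos: [446.7, 35.1, 171.9]
eef_rot: [3.142, 0.0, 1.347]
wrist_force: [0.9, -0.3, 1.6]
width: 71.7
finger_force: 0.0
t 40.0 tcp [446.8  34.9 171.9] rpy [180.    -0.    77.11] q [-0.37  0.37  0.22  2.28 -0.17  0.5  -0.24]
```

View pics/w12.png

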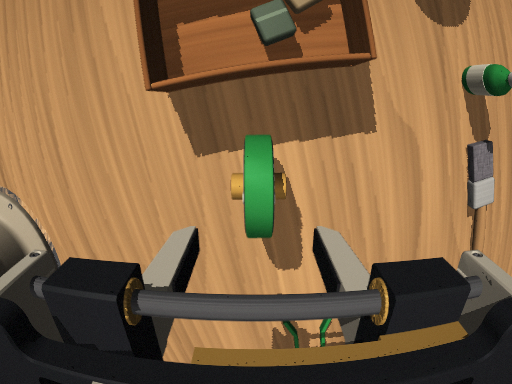

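Green hub ends at (231,186) and (286,185), rim vertical (259,135)–(258,237).

```bash
python3 off.py 231 186 286.5 185
```

```text
centre [448.9  37.4  50. ] hub ang -11.9 len 54.0 tool offset [  2.8   1.5 121.9] tool yaw 77.1
```

```bash
python3 -m crank '[[0.003,0.0015,0,0,0,0,0.072],[0,0,0.03,0,0,0,0.072],[0,0,0.03,0,0,0,0.072],[0,0,0.03,0,0,0,0.072],[0,0,0.03,0,0,0,0.072],[0,0,0.0095,0,0,0,0.072],[0,0,0,0,0,0,0.06],[0,0,0,0,0,0,0.05],[0,0,0,0,0,0,0.04],[0,0,0,0,0,0,0.04],[0,0,0,0,0,0,0.04],[0,0,0,0,0,0,0.04]]'
python3 roll.py g
```

```text
time: 41.25
eef_pos: [449.8, 37.9, 43.4]
eef_rot: [3.139, -0.001, 1.345]
wrist_force: [0.6, 0.2, 8.4]
width: 51.8
finger_force: 30.0
g along -304.9 across -42.9 head err -7.94
rows 7 az -0.602 then 8 az 0.402 step mm 15.11 res [0. 0. 0.]
```

```bash
python3 -m crank '[[-0.008,0,0,0,0,-0.3,0.04],[-0.015,0,0,0,0,-0.6,0.04],[-0.015,0,0,0,0,-0.6,0.04],[-0.015,0,0,0,0,-0.6,0.04],[-0.015,0,0,0,0,-0.6,0.04],[-0.015,0,0,0,0,-0.6,0.04],[-0.015,0,0,0,0,-0.6,0.04],[0,0,0,0,0,0,0.04]]'
python3 roll.py g
```

```text
time: 42.05
eef_pos: [451.5, -61.1, 43.4]
eef_rot: [3.138, 0.002, 1.889]
wrist_force: [1.4, 1.4, 8.2]
width: 52.0
finger_force: 30.0
g along -206.4 across -32.5 head err 23.26
rows 4 az 0.154 then 4 az 0.572 step mm 15.82 res [-0. -0.  0.]
```

```bash
python3 -m crank '[[-0.0155,0,0,0,0,0.15,0.04],[-0.0157,0,0,0,0,0.15,0.04],[-0.0157,0,0,0,0,0.15,0.04],[-0.0157,0,0,0,0,0.15,0.04],[-0.0157,0,0,0,0,0.57,0.04],[-0.0157,0,0,0,0,0.57,0.04],[-0.0157,0,0,0,0,0.57,0.04],[-0.0157,0,0,0,0,0.57,0.04],[0,0,0,0,0,0,0.04]]'
python3 roll.py g 30; python3 look.py w13 bay_green=50
python3 - <<'E'
import cv2
a=cv2.imread('pics/w13.png')[150:360,100:420]; cv2.imwrite('pics/w13c.png',a)
E
```

```text
time: 42.95
eef_pos: [474.5, -183.6, 43.4]
eef_rot: [3.14, 0.002, 1.481]
wrist_force: [-0.1, 0.4, 10.3]
width: 51.5
finger_force: 30.0
g along -86.4 across 1.0 head err -0.13
rows 2 az 0.12 then 2 az -0.128 step mm 14.09 res [0. 0. 0.]
t 43.0 tcp [ 474.6 -181.8   43.4] rpy [1.7991e+02 4.0000e-02 8.5110e+01] q [ 0.25  0.65  0.01  2.23 -0.02  0.26  0.19]
```

View pics/w13c.png

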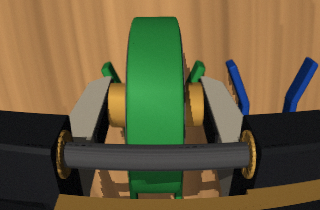

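Green mouth tips (106,64)/(200,64) in the crop straddle the wheel (157), with about 2 mm to correct.

```bash
python3 -m crank '[[-0.012,-0.001,0,0,0,0,0.04],[-0.012,-0.001,0,0,0,0,0.04],[-0.012,0,0,0,0,0,0.04],[-0.012,0,0,0,0,0,0.04],[-0.012,0,0,0,0,0,0.04],[-0.010,0,0,0,0,0,0.04],[-0.007,0,0,0,0,0,0.04],[-0.003,0,0,0,0,0,0.04],[0,0,0,0,0,0,0.04]]'; python3 roll.py g 0
python3 -m crank '[[-0.003,0,0,0,0,0,0.04],[-0.003,0,0,0,0,0,0.04],[0,0,0,0,0,0,0.04]]'; python3 -m crank '[[-0.003,0,0,0,0,0,0.04],[0,0,0,0,0,0,0.04]]'
```

```text
time: 43.95
eef_pos: [468.1, -262.3, 43.5]
eef_rot: [3.136, 0.002, 1.486]
wrist_force: [5.1, -0.3, 7.0]
width: 51.8
finger_force: 30.0
g along -7.4 across 1.5 head err 0.16
rows 2 az 1.496 then 2 az -1.486 step mm 1.9 res [-0. -0.  0.]
time: 44.25
eef_pos: [467.6, -267.9, 43.5]
eef_rot: [3.136, 0.002, 1.487]
wrist_force: [5.6, -0.5, 7.0]
width: 51.5
finger_force: 30.0
time: 44.45
eef_pos: [467.4, -270.4, 43.5]
eef_rot: [3.137, 0.001, 1.487]
wrist_force: [5.3, 0.6, 7.1]
width: 52.1
finger_force: 30.0
```

```bash
python3 -m crank '[[-0.002,0,0,0,0,0,0.04],[0,0,0,0,0,0,0.04]]'; python3 -m crank '[[-0.002,0,0,0,0,0,0.04],[0,0,0,0,0,0,0.04]]'
```

```text
time: 44.65
eef_pos: [467.4, -270.6, 43.5]
eef_rot: [3.137, -0.001, 1.489]
wrist_force: [5.8, 6.5, 9.0]
width: 51.7
finger_force: 30.0
time: 44.85
eef_pos: [467.3, -270.7, 43.5]
eef_rot: [3.138, -0.003, 1.491]
wrist_force: [6.1, 12.2, 11.9]
width: 51.7
finger_force: 30.0
```

```bash
python3 -m crank '[[0.004,0,0,0,0,0,0.04],[0,0,0,0,0,0,0.055],[0,0,0,0,0,0,0.06],[0,0,0,0,0,0,0.065],[0,0,0,0,0,0,0.07],[0,0,0,0,0,0,0.07],[0,0,-0.01,0,0,0,0.07],[0,0,-0.02,0,0,0,0.07],[0,0,-0.03,0,0,0,0.07],[0,0,-0.04,0,0,0,0.07],[0,0,-0.04,0,0,0,0.07],[0,0,-0.04,0,0,0,0.07],[0,0,-0.04,0,0,0,0.07],[0,0,0,0,0,0,0.07]]'
python3 -m crank '[[0,0,0,0,0,-0.95,0.05],[0,0,0,0,0,-0.95,0.05],[0,0,0,0,0,-0.95,0.05],[0,0,0,0,0,-0.95,0.05],[0,0,0,0,0,-0.95,0.05],[0,0,0,0,0,-0.95,0.05],[0,0,0,0,0,-0.95,0.05],[0,0,0,0,0,-0.95,0.05],[0,0,0,0,0,-0.95,0.05],[0,0,0,0,0,-0.95,0.05],[0,0,0,0,0,-0.95,0.05],[0,0,0,0,0,-0.8,0.05],[0,0,0,0,0,0,0.05],[0,0,0,0,0,0,0.05]]'
python3 look.py w14 keeper_grip=147 lap_green_c=50 lap_blue_c=50 lap_orange_c=50
```

```text
time: 46.25
eef_pos: [466.5, -270.9, 268.0]
eef_rot: [3.133, 0.003, 1.487]
wrist_force: [0.6, -0.8, -0.7]
width: 69.8
finger_force: 0.0
time: 47.65
eef_pos: [464.4, -269.8, 262.1]
eef_rot: [3.141, -0.001, 3.054]
wrist_force: [-0.8, 1.0, 0.6]
width: 49.9
finger_force: 0.0
keeper_grip 0.89 [128. 234.] [ 499.1 -410.5]
lap_green_c 0.8 [256. 171.] [ 467.5 -269.7]
lap_blue_c 0.93 [255. 231.] [ 549.5 -278.2]
lap_orange_c 0.76 [259. 286.] [ 642.2 -280.8]
t 47.9 tcp [ 464.9 -269.7  262.4] rpy [-180.     -0.    175.16] q [ 0.72  0.36 -0.4   1.97  0.19  0.84  1.7 ]
```

View pics/w14.png

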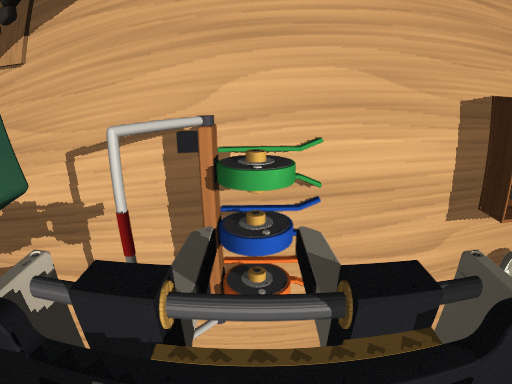

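All three wheels stand in their own bays against the rail ((256,172), (256,232), (258,280)); the open keeper's sleeve is at about (126,232).

```bash
python3 -m crank '[[-0.009,-0.028,0,0,0,0,0.06],[-0.009,-0.028,0,0,0,0,0.06],[-0.009,-0.028,0,0,0,0,0.06],[-0.009,-0.028,0,0,0,0,0.06],[-0.009,-0.028,0,0,0,0,0.06],[0,0,0.03,0,0,0,0.06],[0,0,0.02,0,0,0,0.06],[0,0,0,0,0,0,0.06],[0,0,0,0,0,0,0.06]]'
python3 look.py w15 keeper_grip=147
python3 - <<'E'
from h import *
im=cv2.imread('pics/w15.png'); h=cv2.cvtColor(im,cv2.COLOR_BGR2HSV)
m=((h[...,0]<6)|(h[...,0]>174))&(h[...,1]>180)&(h[...,2]>50); m[250:]=0
ys,xs=np.nonzero(m); p=(xs.mean(),ys.mean()); C=cal('wrist'); print(p,len(xs),plane('wrist',p,147,C))
E
```

```text
time: 48.8
eef_pos: [498.3, -412.9, 212.6]
eef_rot: [3.141, -0.0, 3.058]
wrist_force: [-0.2, 0.6, -0.2]
width: 60.0
finger_force: 0.0
keeper_grip 0.95 [254. 210.] [ 497.8 -414.3]
t 48.9 tcp [ 498.7 -413.2  213.6] rpy [-1.7995e+02  9.0000e-02  1.7522e+02] q [ 0.83  0.54 -0.35  1.79  0.24  0.85  1.86]
(np.float64(255.24693877551022), np.float64(211.37857142857143)) 980 [ 500.05348724 -413.48099539  147.        ]
```

```bash
python3 -m crank '[[0,0,0.03,0,0,0,0.06],[0,0,0.03,0,0,0,0.06],[0,0,0.0145,0,0,0,0.06],[0,0,0,0,0,0,0],[0,0,0,0,0,0,0],[0,0,0,0,0,0,0],[0,0,0,0,0,0,0],[0,0,0,0,0,0,0],[0,0,0,0,0,0,0],[0,0,0,0,0,0,0]]'
python3 -m crank '[[0,0.008,-0.0057,0,0,0,0],[0,0.0082,-0.0054,0,0,0,0],[0,0.0177,-0.0085,0,0,0,0],[0,0.0188,-0.0056,0,0,0,0],[0,0.0195,-0.0026,0,0,0,0],[0,0.0196,0.0005,0,0,0,0],[0,0.0193,0.0036,0,0,0,0],[0,0,0,0,0,0,0]]'
```

```text
time: 49.9
eef_pos: [498.1, -413.3, 138.2]
eef_rot: [-3.141, 0.0, 3.058]
wrist_force: [0.1, -0.9, 0.8]
width: 10.9
finger_force: 30.0
time: 50.7
eef_pos: [507.7, -297.7, 161.8]
eef_rot: [3.139, -0.001, 3.063]
wrist_force: [-1.6, 3.2, 11.5]
width: 11.5
finger_force: 30.0
```

```bash
python3 -m crank '[[0,0.0185,0.0066,0,0,0,0],[0,0.0172,0.0094,0,0,0,0],[0,0.0156,0.012,0,0,0,0],[0,0.0135,0.0142,0,0,0,0],[0,0.0111,0.0162,0,0,0,0],[0,0.0085,0.0177,0,0,0,0],[0,0.003,0.0099,0,0,0,0],[0,0.0028,0.01,0,0,0,0],[0,0,0,0,0,0,0]]'; python3 look.py w16
```

```text
time: 51.6
eef_pos: [515.4, -213.1, 65.3]
eef_rot: [-3.141, 0.001, 3.058]
wrist_force: [2.7, -2.9, -3.3]
width: 11.1
finger_force: 30.0
t 51.6 tcp [ 515.4 -213.1   65.4] rpy [-1.7997e+02  5.0000e-02  1.7519e+02] q [ 0.45  0.65 -0.23  2.1   0.34  0.43  1.44]
```

```bash
python3 -m crank '[[0,0,0,0,0,0,0.03],[0,0,0,0,0,0,0.05],[0,0,0,0,0,0,0.05],[0,0,0,0,0,0,0.05],[0,0,-0.02,0,0,0,0.05],[0,0,-0.04,0,0,0,0.05],[0,0,-0.04,0,0,0,0.05],[0,0,-0.04,0,0,0,0.05],[0,0,-0.04,0,0,0,0.05],[0,0,-0.04,0,0,0,0.05],[0,0.04,0,0,0,0,0.05],[0,0.04,0,0,0,0,0.05],[0,0.04,0,0,0,0,0.05],[0,0.04,0,0,0,0,0.05],[0,0,0,0,0,0,0.05],[0,0,0,0,0,0,0.05]]'
python3 - <<'E'
from h import *
Z=dict(lap_orange_c=50,lap_blue_c=50,lap_green_c=50,keeper_grip=75,tray_c=18,tray_lip=6,mat_c=3,stone2_c=19,stone3_c=17,box_in=6)
ims=[]
for n in('top','scene','wrist'):
    C,im=snap(n);ims.append(im)
    print(n,[(q,round(d['p'],2),plane(n,d['pixel'],z,C).round()[:2].tolist()) for q,z in Z.items() for d in r.pinpoint(n,q)[:1] if d['p']>.4])
a=cv2.resize(ims[1][110:310,110:460],(800,300));b=cv2.resize(ims[0][110:270,110:410],(400,300));c=cv2.resize(ims[2],(400,300))
cv2.imwrite('pics/fin.png',np.vstack([a,np.hstack([b,c])])[:,:,::-1])
E
```

```text
time: 53.25
eef_pos: [528.0, -52.2, 285.6]
eef_rot: [-3.141, -0.0, 3.06]
wrist_force: [-0.7, -0.5, -0.2]
width: 50.1
finger_force: 0.0
top [('lap_orange_c', 0.86, [635.0, -281.0]), ('lap_blue_c', 0.66, [551.0, -274.0]), ('lap_green_c', 0.6, [483.0, -270.0]), ('keeper_grip', 0.7, [514.0, -204.0]), ('tray_c', 0.91, [490.0, 421.0]), ('tray_lip', 0.76, [596.0, 388.0]), ('mat_c', 0.88, [509.0, 400.0]), ('stone2_c', 0.63, [494.0, 198.0]), ('stone3_c', 0.5, [556.0, 245.0]), ('box_in', 0.73, [480.0, 210.0])]
scene [('lap_orange_c', 0.76, [643.0, -284.0]), ('lap_blue_c', 0.58, [559.0, -270.0]), ('lap_green_c', 0.88, [469.0, -267.0]), ('keeper_grip', 0.66, [518.0, -218.0]), ('tray_c', 0.86, [502.0, 404.0]), ('tray_lip', 0.7, [486.0, 196.0]), ('mat_c', 0.81, [506.0, 409.0]), ('stone2_c', 0.52, [505.0, 193.0]), ('box_in', 0.63, [485.0, 216.0])]
wrist [('lap_orange_c', 0.69, [639.0, -279.0]), ('lap_blue_c', 0.55, [548.0, -280.0]), ('lap_green_c', 0.76, [465.0, -271.0]), ('keeper_grip', 0.88, [514.0, -214.0]), ('tray_lip', 0.74, [592.0, 386.0]), ('mat_c', 0.76, [495.0, 394.0]), ('stone2_c', 0.85, [494.0, 201.0]), ('stone3_c', 0.88, [558.0, 242.0]), ('box_in', 0.75, [484.0, 216.0])]
```

View pics/fin.png

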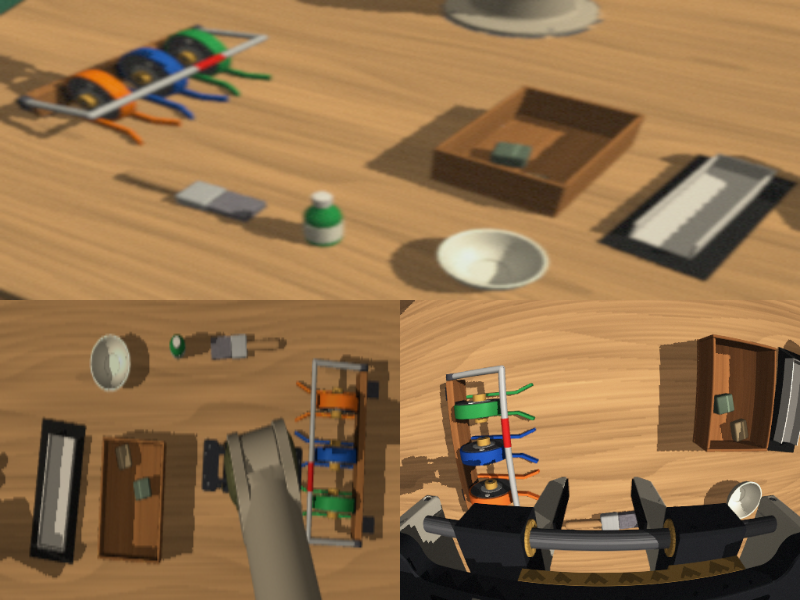

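The final views show the wheels in their bays with the keeper shut in front of them. Both stones are in the box, the tray lies on the mat, and the bottle, bowl and brush are untouched.

```bash
python3 -c "
from plant import r
print(r.hand_in())"
```

```text
the job is handed in; nothing more can be done
None
```

I've handed the job in; no verdict came back, but the last pictures showed both stones in the box, the tray flat on its mat, all three wheels home in their own bays and the keeper shut.

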